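Set a batten to the length stop and point out the saw slot

TASK

Get the sawing board ready for a square cut, using pushes only, picking nothing up and leaving the other tools alone: flip the length stop fully down in front of the fence, then push the loose batten flat against the fence and along it until its left end butts against the stop. Then show where the saw goes: point straight down at the square-cut slot in the top of the fence, fingertips about two centimetres above it without touching, keep pointing for two seconds and finish still pointing there.

Things in the scene. Friction and masses are not known exactly. Their poses are not given: they have to be found in the camera images.
- saw_board: Sawing board fixed to the bench: pale plywood base 190 (x) x 320 (y) x 18 mm with a brown wooden fence on it. Origin: centre of its underside; x away from the robot, y along the fence to the left, z up; turned by up to 0.25 rad. Fence 20 mm thick, 300 mm long, front face at x = +65, back at +85, top at z = 63 mm.
- square_slot (a point): Middle of the top of the square-cut saw slot, on the fence's top. Three slots about 4 mm wide cut the fence from top to base: this one straight across it, at y = +30 mm of the board (nearest the stop), and two mitre slots slanting at 45 degrees at y = -30 and -90 mm. Axes as the board's.
- fence_face (a point): Point on the fence's front face, at the base's top surface, mid-length; axes as the board's. The batten belongs flat against this face, its centre line then 15 mm in front of it.
- stop: Saddle of the aluminium length stop, clamped over the fence near its left end (where along it differs), fixed: 30 mm wide along y, ears 21 mm higher than the fence top; a black thumb screw behind it, below the fence top, sticks out 24 mm behind the fence. Origin on the fence's front top edge at the saddle's middle; axes as the board's.
- stop_arm (a joint): Angle of the stop's flip-over arm about its pin. 0 = fully down in front of the fence; grows as it swings up and back over the fence; 2.6 is its limit. It starts at 2.3 to 2.6, leaning back at rest. Light (80 g) and loose: pushed from behind towards the robot past its balance at about 2.2, it falls to 0 by itself within a second and stays.
- stop_pin (a point): Middle of the arm's hinge pin (along y), 13 mm above the fence top. L-shaped arm, 18 mm wide: at 0 its beam (11 mm thick) reaches 46 mm from the pin to the robot, its foot hangs 52 mm below the pin. At 1.57 the beam stands up; at 2.6 the bend is 40 mm behind and 24 mm above the pin, the foot's end 67 mm above it. Axes as the board's.
- stop_face (a point): Middle of the stopping face: the right-hand side of the arm's foot when down, at the height of the base's top surface, 18 mm in front of the fence (the foot clears the base by 6 mm). The batten's left end belongs against it. Axes as the board's.
- batten: Loose brown wooden batten 30 (x) x 150 (y) x 18 mm high, about 55 g; origin at the centre of its underside, y along its length. It lies on the board's base in front of the fence, askew by up to 0.2 rad and 4 to 40 mm off the fence, its left end 30 to 110 mm right of the stop. It slides at a light push.
- batten_end (a point): Lower edge of the batten's left (+y) end face, 75 mm from its origin along its y axis.
- pull_saw: Pull saw with red and navy handle, 90 x 385 x 33 mm, lying left of the sawing board; leave it alone. Origin at the centre of its underside.
- try_square: Try square, wooden stock and steel blade, 214 x 130 x 16 mm, lying behind the sawing board; leave it alone. Origin at the centre of its underside.
- glue_bottle: White glue bottle with orange cap, 54 mm across, 173 mm high, standing behind and left of the board; leave it alone. Origin at the centre of its underside.

How it is judged:
By the outcome, as a careful person would: the job done as asked, in the order asked, and still so for the second after the job is handed in, with the robot touching nothing.
It also fails if it takes over 69 s, if anything falls off the work surface, if the arm or the gripper's body presses on something with over 40 N, if the wrist force passes 120 N, or if a joint passes its speed limit or range.

ROBOT

A 6-joint arm with a two-finger parallel gripper is mounted at the origin on a cart in front of the work surface, level with it; the furniture and walls round the work are solid. World frame = base frame: x ahead of the robot, y to its left, z up, the work surface at z = 0. Lengths are in m, angles in rad, forces in N, time in s.
With the tool pointing down it reaches from about 0.325 to 0.775 m from the base axis. Payload 5.5 kg.
Tool frame: the origin (TCP) lies between the finger pads, 19 mm behind the fingertips; this is the grasp point; z points along the fingers, y is the line along which they close (so a half turn about z gives the same grasp; the last joint's range is limited). The gripper opens to 88 mm and grips with 3 to 60 N. Pads are 20 mm wide; open, the fingers measure 115 mm over their backs; the gripper's body (75 mm by 178 mm) begins 61 mm behind the grasp point.
Start: joints at [-1.244, 0.091, 1.231, -0, 1.82, -0.057], TCP at [0.225, -0.556, 0.241] pointing down, gripper open.
Joint ranges: [-2.87, 2.87], [-0.86, 2.18], [0.17, 2.46], [-1.51, 4.65], [0.06, 2.69], [-2.65, 2.65]. Speed limits (rad/s): [2.57, 2.57, 3.01, 3.14, 3.14, 3.14].

INTERFACE

Orientations are given as a unit quaternion [x, y, z, w].
In Python, from cell import ctrl, fingers, solver, viewer, read_t, read_joint_pos, read_joint_vel, read_effort, read_eef_pos, read_orientation, read_ft_force, read_moment, read_width, read_grip_force gives the robot as it stands. Calls block until the motion is done:
- ctrl.reach(position, orientation): joint-space move of the TCP to a pose.
- ctrl.move_l(position, ori=None, rate=0.15, threshold=None): straight line of the TCP; ori=None keeps the orientation; rate is the mean speed in m/s. With threshold (N) it stops when the force on the tool has changed by that much, and returns True; else False.
- ctrl.move_j(angles): joint-space move.
- fingers.let_go() and fingers.grasp(effort=None): open the fingers fully, or close them until they stop; effort is the grip in N (None keeps the last).
- ctrl.hold(seconds).
- solver.inverse_kinematics(position, orientation): joint angles nearest the present ones, or None.
- viewer.capture(name): name is "side" or "top" or "wrist"; returns a dict with "img" (480x640x3 uint8, red, green, blue), "fov_y" (degrees; the focal length in pixels is half the picture's height over the tangent of half this angle, whatever the lens; pixels are square), "cx", "cy" (the principal point, pixels), "rvec" (rotation vector, rad) and "tvec" (3), from world to camera coordinates, as OpenCV has them; the wrist camera has in their place "tool_from_camera" (4x4, takes a point from camera to tool coordinates, whose origin is the TCP and whose axes are the flange's). Camera axes: x right, y down, z forward; pixel columns grow to the right and rows downward; lengths in m; the calibration is good to about 2 mm. A picture is of the moment at which its call begins: read the wrist's pose just before it. There is no depth.
A pose or a line that the arm cannot do raises ctrl.MotionError and nothing moves.
- ctrl.job_done(): hands the job in; it is judged then, once.
Trained networks look in the newest picture that a camera, given by its name, has taken for a name from the list of things; names that differ only in an ending like _2 or _b are one class to them, and where a whole thing is asked for, a point or a joint stands for the part that bears it (a point fixed in the world has none). Each returns a list of dicts, best first, with "conf" (0 to 1); they miss things now and then, are a little off and sometimes report something else, mostly with a low value. They report only what shows in the picture. A call takes as long as a camera call.
- viewer.find_in(camera, target): "rect" ([left, top, right, bottom] in pixels, round what is visible of it).
- viewer.silhouettes(camera, target): "region" (480x640 bool, what is visible of it) and "rect" ([left, top, right, bottom] in pixels, round what is visible of it).
Readings, each from a call of its own:
- read_t(): time.
- read_joint_pos(): joint angles.
- read_joint_vel(): joint speeds.
- read_effort(): joint torques, N m.
- read_eef_pos(): TCP position.
- read_orientation(): TCP orientation.
- read_ft_force(): force on the tool from outside, world axes, zero at the start.
- read_moment(): the same for the moment, N m.
- read_width(): finger opening in m.
- read_grip_force(): force on a finger pad.
Only numpy, scipy, OpenCV 4.12 (cv2) and the standard library are available. Lean on these libraries where they do the work, as an engineer would, in place of code of your own. Each camera call takes 0.05 s, during which the arm holds its last target. There are 200 camera calls.

## Working session

There is one attempt and no reset: what is moved stays moved. The work goes in short steps, each a Python script; the robot and the scene stay as the last script left them, time stands still between calls to the robot, and variables do not carry over. Pictures are saved under pics/ and viewed, at most 10 in all, crops included, and the job is handed in when it is done.

```bash
mkdir -p pics; ls; python3 - <<'E'
from cell import *
import cv2,numpy as np
for c in("top","side"):
    d=viewer.capture(c); cv2.imwrite(f"pics/{c}0.png",d["img"][:,:,::-1])
    print(c,d["fov_y"],d["cx"],d["cy"],d["rvec"],d["tvec"])
    for n in("saw_board","stop","stop_arm","batten","pull_saw","try_square","glue_bottle"):
        r=viewer.find_in(c,n); print(n,[(np.round(x["rect"]).tolist(),round(x["conf"],2)) for x in r[:2]])
print(read_t(),read_orientation())
E
```

```text
pics
top 51.857751898189356 318.8397277744409 236.56056513031223 [ 2.18698222 -1.99859534  0.23415507] [0.18967332 0.68083567 0.98558856]
saw_board [([378.0, 282.0, 446.0, 307.0], 0.73), ([327.0, 259.0, 482.0, 358.0], 0.65)]
stop [([338.0, 252.0, 354.0, 282.0], 0.57)]
stop_arm [([343.0, 255.0, 355.0, 280.0], 0.74)]
batten [([382.0, 286.0, 449.0, 308.0], 0.68)]
pull_saw [([170.0, 198.0, 242.0, 368.0], 0.69), ([329.0, 261.0, 481.0, 358.0], 0.65)]
try_square [([333.0, 173.0, 425.0, 228.0], 0.68), ([341.0, 256.0, 353.0, 284.0], 0.57)]
glue_bottle [([246.0, 199.0, 273.0, 233.0], 0.66), ([332.0, 175.0, 423.0, 230.0], 0.54)]
side 48.461043414669106 322.85365667910094 243.0814325080946 [ 0.1180011   2.63209677 -1.64971162] [ 0.59875198 -0.06829001  1.32107574]
saw_board [([301.0, 192.0, 421.0, 270.0], 0.71)]
stop [([318.0, 197.0, 348.0, 248.0], 0.77)]
stop_arm [([319.0, 197.0, 344.0, 234.0], 0.96), ([303.0, 188.0, 421.0, 272.0], 0.24)]
batten [([335.0, 213.0, 358.0, 233.0], 0.76)]
pull_saw [([252.0, 322.0, 504.0, 366.0], 0.82), ([316.0, 196.0, 344.0, 233.0], 0.41)]
try_square [([217.0, 225.0, 276.0, 276.0], 0.82)]
glue_bottle [([265.0, 234.0, 304.0, 330.0], 0.69), ([319.0, 196.0, 348.0, 248.0], 0.32)]
0.8 [9.81647831e-01 1.90702738e-01 7.54505444e-06 3.34416111e-05]
```

```bash
python3 - <<'E'
import cv2,numpy as np
a=cv2.imread("pics/top0.png")[160:380,230:500]; b=cv2.imread("pics/side0.png")[170:350,200:440]
a=cv2.resize(a,None,fx=2.9,fy=2.7,interpolation=2) if 0 else cv2.resize(a,(736,600),interpolation=2)
cv2.imwrite("pics/a.png",a); cv2.imwrite("pics/b.png",cv2.resize(b,(800,600),interpolation=2))
E
```

```text
(no output)
```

View pics/a.png

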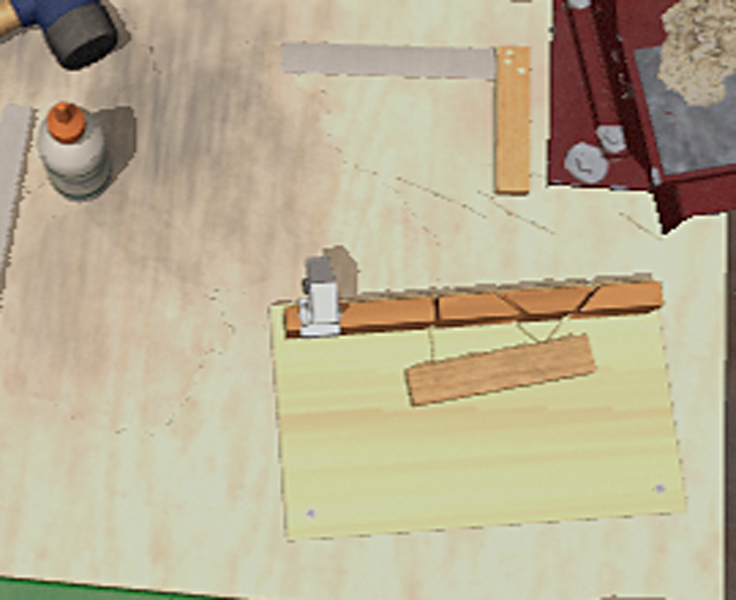

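View pics/b.png

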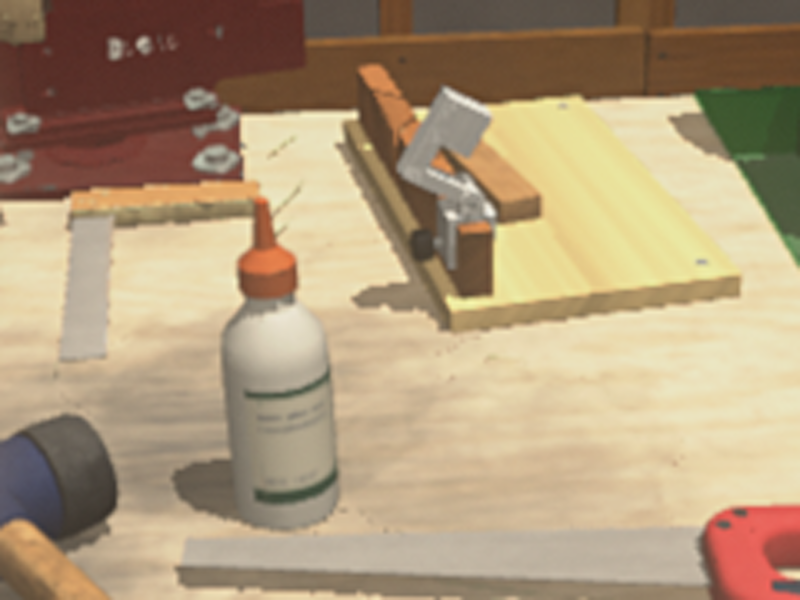

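```bash
cat > h.py <<'E'
import numpy as np,cv2
from scipy.spatial.transform import Rotation as R
from scipy.optimize import least_squares
from cell import *
def cam(d,pose=None):
    f=240/np.tan(np.radians(d["fov_y"])/2); K=np.array([[f,0,d["cx"]],[0,f,d["cy"]],[0,0,1.]])
    if pose is not None:
        T=np.eye(4);T[:3,:3]=R.from_quat(pose[1]).as_matrix();T[:3,3]=pose[0]
        W=np.linalg.inv(T@d["tool_from_camera"]); return K,W[:3,:3],W[:3,3]
    return K,cv2.Rodrigues(np.array(d["rvec"]))[0],np.array(d["tvec"])
def proj(c,P):
    p=(np.atleast_2d(P)@c[1].T+c[2])@c[0].T; return p[:,:2]/p[:,2:]
def unproj(c,uv,z):
    uv=np.atleast_2d(uv); r=np.c_[uv,np.ones(len(uv))]@np.linalg.inv(c[0]).T@c[1]; o=-c[1].T@c[2]
    return o+r*((z-o[2])/r[:,2])[:,None]
def b2w(b,P):
    P=np.atleast_2d(P); c,s=np.cos(b[2]),np.sin(b[2])
    return np.c_[b[0]+c*P[:,0]-s*P[:,1],b[1]+s*P[:,0]+c*P[:,1],P[:,2]]
def fit(c,P,uv,x0): 
    s=least_squares(lambda b:(proj(c,b2w(b,P))-uv).ravel(),x0,loss="soft_l1"); return s.x,np.round(s.fun.reshape(-1,2),1)
def down(yaw): # tool z down, tool y axis along world dir (yaw from y axis)
    return (R.from_euler('z',yaw)*R.from_euler('x',np.pi)).as_quat()
E
python3 - <<'E'
from h import *
d=viewer.capture("top"); c=cam(d)
uv=np.array([[288,540],[685,510],[270,302],[437,312],[663,307],[437,296]])*[270/736,220/600]+[230,160]
P=np.array([[-95,160,18],[-95,-160,18],[95,160,18],[65,30,63],[65,-150,63],[85,30,63]])/1000
b,r=fit(c,P,uv,[.5,-.1,0]); print(b,r.tolist())
B=np.array([[412,405],[404,367],[589,335],[596,371]])*[270/736,220/600]+[230,160]
w=unproj(c,B,.036); print(w)
S=np.array([[319,300]])*[270/736,220/600]+[230,160]; print(unproj(c,S,.084))
d=viewer.capture("wrist"); print(d["tool_from_camera"],d["fov_y"])
print(R.from_quat(read_orientation()).as_matrix())
E
```

```text
[0.52985394 0.04906833 0.15671446] [[-0.6, -0.4], [0.8, 0.5], [-0.3, 0.0], [0.2, 2.8], [0.5, -0.9], [-0.7, -0.5]]
[[ 0.52343948  0.10174321  0.036     ]
 [ 0.55307606  0.10997402  0.036     ]
 [ 0.59223276 -0.0370599   0.036     ]
 [ 0.56370585 -0.04354136  0.036     ]]
[[0.59293977 0.18415586 0.084     ]]
[[-1.69721420e-04 -9.68118842e-01 -2.50491276e-01  6.73961581e-02]
 [ 9.99999869e-01 -2.85339608e-04  4.25249353e-04  5.40459259e-04]
 [-4.83166993e-04 -2.50491171e-01  9.68118763e-01 -1.42369011e-01]
 [ 0.00000000e+00  0.00000000e+00  0.00000000e+00  1.00000000e+00]] 69.49999910166669
[[ 9.27240570e-01  3.74466186e-01  3.18582072e-05]
 [ 3.74466186e-01 -9.27240570e-01  1.85753577e-05]
 [ 3.64960656e-05 -5.29400396e-06 -9.99999999e-01]]
```

```bash
python3 - <<'E'
from h import *
b=np.array([.530,.049,.157])
ctrl.reach(b2w(b,[0.0,.02,.24])[0],down(b[2]))
fingers.grasp(5)
pose=(read_eef_pos(),read_orientation())
d=viewer.capture("wrist"); cv2.imwrite("pics/w1.png",d["img"][:,:,::-1])
c=cam(d,pose); np.savez("w1.npz",K=c[0],R=c[1],t=c[2])
P=np.array([[-95,160,18],[-95,-160,18],[95,160,18],[65,30,63],[65,-150,63],[85,30,63]])/1000
print(np.round(proj(c,b2w(b,P))).tolist())
for n in("stop","stop_arm","batten"):
    r=viewer.find_in("wrist",n); print(n,[(np.round(x["rect"]).tolist(),round(x["conf"],2)) for x in r[:2]])
print(read_t(),pose)
E
```

```text
[[195.0, 300.0], [477.0, 300.0], [178.0, 124.0], [307.0, 155.0], [508.0, 155.0], [307.0, 132.0]]
stop [([151.0, 91.0, 227.0, 169.0], 0.76)]
stop_arm [([154.0, 91.0, 212.0, 169.0], 0.67)]
batten [([286.0, 174.0, 437.0, 219.0], 0.58), ([152.0, 93.0, 230.0, 167.0], 0.55)]
4.9083 (array([0.52687591, 0.068751  , 0.23999719]), array([ 9.96920470e-01,  7.84192362e-02, -6.56982963e-07, -2.93115863e-06]))
```

View pics/w1.png

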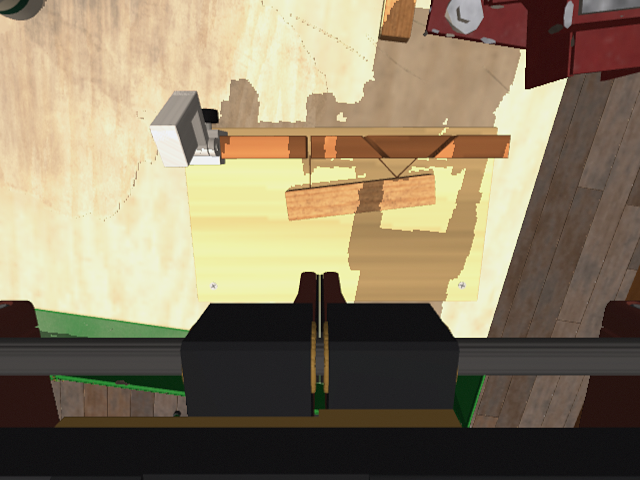

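```bash
python3 - <<'E'
from h import *
z=np.load("w1.npz"); c=(z["K"],z["R"],z["t"])
P=np.array([[-95,160,18],[-95,-160,18],[65,30,63],[65,-150,63],[85,30,63],[85,-150,63]])/1000
uv=np.array([[197,301],[478,300],[309,158],[510,157],[308,136.5],[509,135.5]])
b,r=fit(c,P,uv,[.53,.049,.157]); print(b,r.tolist())
def w2b(w): return R.from_euler('z',-b[2]).apply(w-np.r_[b[:2],0])
print("batten",np.round(w2b(unproj(c,[[285,190],[289,220],[436,203],[433,174]],.036))*1e3,1).tolist())
for h in(.063,.084): print("saddle right",np.round(w2b(unproj(c,[[222,155],[204,164]],h))*1e3,1).tolist())
print("bend/foot end",np.round(w2b(unproj(c,[[202,97],[176,92]],.105))*1e3,1).tolist(),np.round(w2b(unproj(c,[[190,165],[153,122]],.143))*1e3,1).tolist())
img=cv2.imread("pics/w1.png")[80:180,140:260]; cv2.imwrite("pics/w1c.png",cv2.resize(img,(720,600),interpolation=2))
E
```

```text
[0.52803037 0.0474086  0.15957532] [[-0.0, 1.3], [-0.0, 1.6], [-0.5, 0.1], [-0.9, 0.5], [0.2, -1.7], [3.2, -1.3]]
batten [[33.8, 54.5, 36.0], [3.5, 51.3, 36.0], [20.4, -96.9, 36.0], [49.1, -91.6, 36.0]]
saddle right [[67.9, 107.4, 63.0], [60.1, 124.1, 63.0]]
saddle right [[68.0, 101.6, 84.0], [60.7, 117.3, 84.0]]
bend/foot end [[110.2, 107.8, 105.0], [113.7, 126.8, 105.0]] [[61.9, 107.7, 143.0], [89.5, 129.3, 143.0]]
```

View pics/w1c.png

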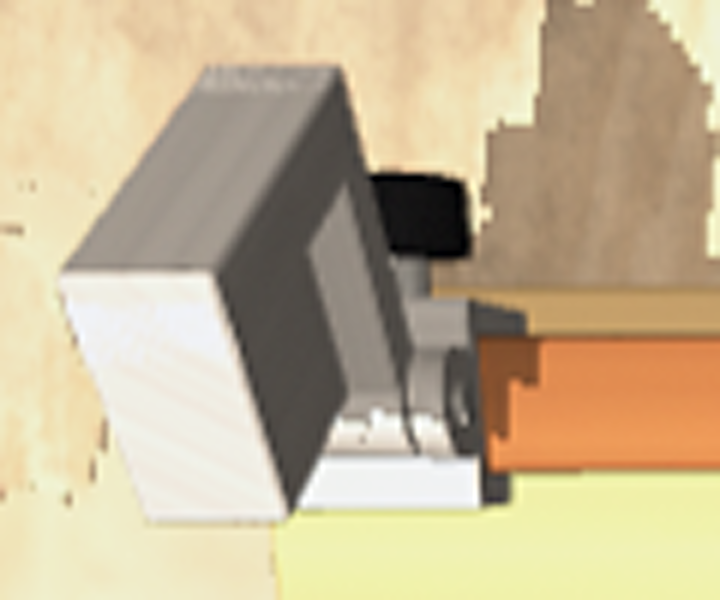

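```bash
cat >> h.py <<'E'
B=np.array([.5280,.0474,.1588]); Q=down(B[2])
def W(x,y,tipz): return b2w(B,[x/1000,y/1000,tipz/1000+.019])[0]
E
python3 - <<'E'
from h import *
ctrl.reach(W(148,118,190),Q)
ctrl.move_l(W(148,118,93),rate=.12)
print(read_t(),read_ft_force())
ctrl.move_l(W(90,118,93),rate=.07)
print(read_t(),read_ft_force())
ctrl.move_l(W(125,118,93),rate=.15)
ctrl.move_l(W(125,118,170),rate=.2)
ctrl.reach(W(0,20,220),Q)
pose=(read_eef_pos(),read_orientation())
d=viewer.capture("wrist"); cv2.imwrite("pics/w2.png",d["img"][:,:,::-1])
c=cam(d,pose); np.savez("w2.npz",K=c[0],R=c[1],t=c[2]); print(read_t())
E
```

```text
6.6083 [-0.27006239 -0.32420722  0.20969695]
7.5833 [ 0.34432421  0.14133159 -0.71937416]
9.2583
```

View pics/w2.png

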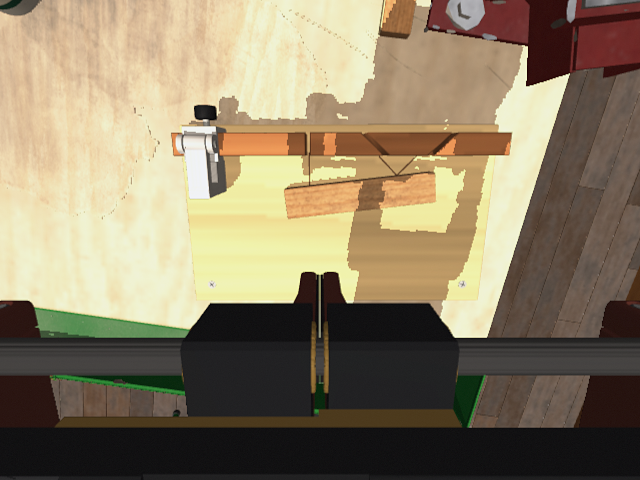

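```bash
cat >> h.py <<'E'
def w2b(w): return R.from_euler('z',-B[2]).apply(np.atleast_2d(w)-np.r_[B[:2],0])*1e3
E
python3 - <<'E'
from h import *
z=np.load("w2.npz"); c=(z["K"],z["R"],z["t"]); print("foot",w2b(unproj(c,[[225,191],[225,165]],.024)).round(1))
fingers.let_go()
ctrl.reach(W(-30,-21,60),Q)
ctrl.move_l(W(-30,-21,23),rate=.12)
ctrl.move_l(W(0,-21,23),rate=.08)
print(ctrl.move_l(W(29,-21,23),rate=.04,threshold=4),w2b(read_eef_pos()),read_ft_force(),read_t())
ctrl.move_l(W(0,-21,23),rate=.1)
ctrl.move_l(W(0,-21,100),rate=.2)
fingers.grasp(5)
ctrl.reach(W(0,-60,150),Q)
pose=(read_eef_pos(),read_orientation())
d=viewer.capture("wrist"); cv2.imwrite("pics/w3.png",d["img"][:,:,::-1])
c=cam(d,pose); np.savez("w3.npz",K=c[0],R=c[1],t=c[2]); print(read_t())
print([x["rect"] for x in viewer.find_in("wrist","batten")])
E
```

```text
foot [[ 29.2 116.1  24. ]
 [ 55.2 114.3  24. ]]
True [[ 23.9198849  -21.00078858  41.47987916]] [ 0.20853932 -0.4376825  -0.25462766] 12.925
15.5917
[[176.0, 160.1, 364.7, 196.3]]
```

View pics/w3.png

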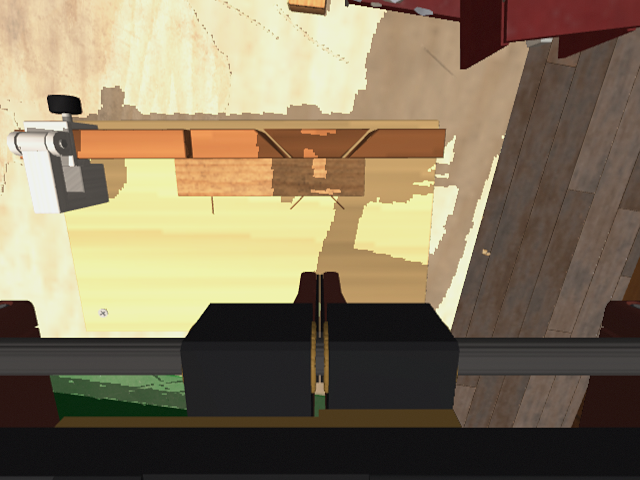

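```bash
python3 - <<'E'
from h import *
z=np.load("w3.npz"); c=(z["K"],z["R"],z["t"])
e=w2b(unproj(c,[[364.5,178],[176,178]],.036)); print("ends",e.round(1),"foot",w2b(unproj(c,[[108,200]],.024)).round(1))
y0=e[0,1]-13.5-15
ctrl.reach(W(47,y0,80),Q)
ctrl.move_l(W(47,y0,24),rate=.12)
ctrl.move_l(W(48,-72,24),rate=.06,threshold=12)
print(w2b(read_eef_pos()),read_t())
print(ctrl.move_l(W(48.5,-44,24),rate=.03,threshold=4),w2b(read_eef_pos()),read_ft_force(),read_t())
ctrl.hold(.2)
y=w2b(read_eef_pos())[0,1]
ctrl.move_l(W(46,y-20,24),rate=.1)
ctrl.move_l(W(46,y-20,100),rate=.2)
ctrl.reach(W(0,20,170),Q)
pose=(read_eef_pos(),read_orientation())
d=viewer.capture("wrist"); cv2.imwrite("pics/w4.png",d["img"][:,:,::-1])
c=cam(d,pose); np.savez("w4.npz",K=c[0],R=c[1],t=c[2]); print(read_t())
print([x["rect"] for x in viewer.find_in("wrist","batten")])
E
```

```text
ends [[ 49.2 -97.5  36. ]
 [ 49.4  51.4  36. ]] foot [[ 30.6 115.   24. ]]
[[ 47.97363805 -71.73507143  43.11821752]] 17.8167
False [[ 48.39813873 -43.68808912  42.8474678 ]] [-1.69758813 -3.30375695  2.20635214] 18.9
20.575
[[206.7, 156.8, 387.8, 192.3]]
```

View pics/w4.png

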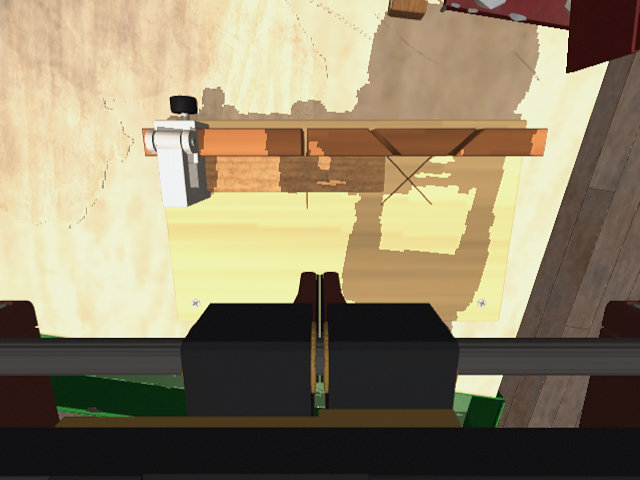

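```bash
python3 - <<'E'
from h import *
z=np.load("w4.npz"); c=(z["K"],z["R"],z["t"])
print("ends",w2b(unproj(c,[[385,175],[207,190]],.036)).round(1),"foot",w2b(unproj(c,[[209,195]],.024)).round(1))
ctrl.reach(W(48,-62,80),Q)
ctrl.move_l(W(48,-62,24),rate=.12)
ctrl.move_l(W(48,-50,24),rate=.06)
f0=read_ft_force()
print(ctrl.move_l(W(48,-36,24),rate=.02,threshold=5),w2b(read_eef_pos()),f0,read_ft_force(),read_t())
y=w2b(read_eef_pos())[0,1]
ctrl.move_l(W(48,y-15,24),rate=.1)
ctrl.move_l(W(48,y-15,80),rate=.2)
# square up against the fence again
fingers.let_go()
ctrl.reach(W(-10,25,60),Q)
ctrl.move_l(W(-10,25,23),rate=.12)
print(ctrl.move_l(W(29,25,23),rate=.04,threshold=4),w2b(read_eef_pos()),read_ft_force(),read_t())
ctrl.move_l(W(0,25,23),rate=.1)
ctrl.move_l(W(0,25,80),rate=.2)
fingers.grasp(5)
ctrl.reach(W(0,50,120),Q)
pose=(read_eef_pos(),read_orientation())
d=viewer.capture("wrist"); cv2.imwrite("pics/w5.png",d["img"][:,:,::-1])
c=cam(d,pose); np.savez("w5.npz",K=c[0],R=c[1],t=c[2]); print(read_t())
E
```

```text
ends [[ 49.1 -35.9  36. ]
 [ 36.5 113.6  36. ]] foot [[ 30.9 116.1  24. ]]
True [[ 47.77681006 -43.48909086  42.62201423]] [ 0.0718098   0.09536972 -0.64260991] [ 0.55041035 -1.65989404  1.65770857] 22.6333
True [[23.92756479 25.01620664 41.39023343]] [-0.28966992 -0.29569413 -0.94550987] 26.5
29.0167
```

View pics/w5.png

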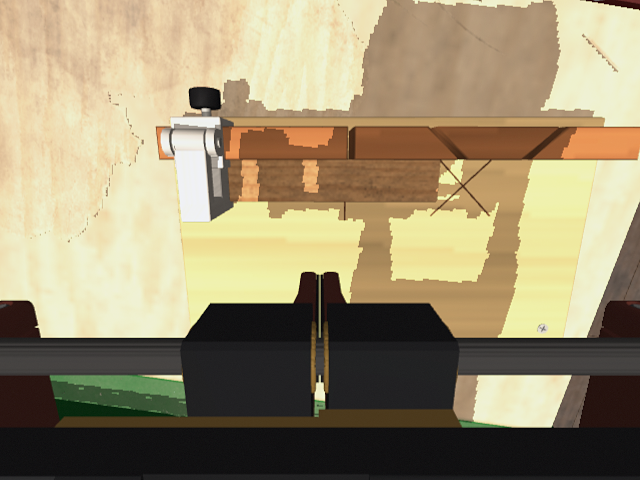

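```bash
python3 - <<'E'
from h import *
ps=[]
for n,uv in(("w5",(350.5,143)),("w4",(305,142.5)),("w2",(308,144.5))):
    z=np.load(n+".npz"); c=(z["K"],z["R"],z["t"]); p=unproj(c,uv,.063)[0]; ps.append(p); print(n,p.round(4),w2b(p).round(1))
p=np.mean(ps,0); s=w2b(p)[0]
ctrl.reach(W(s[0],s[1],60+63),Q)
ctrl.move_l(W(s[0],s[1],83),rate=.1)
print(read_eef_pos(),w2b(read_eef_pos()),read_t())
ctrl.hold(.3)
print(read_ft_force())
pose=(read_eef_pos(),read_orientation())
d=viewer.capture("wrist"); c=cam(d,pose)
d2=viewer.capture("side"); t=viewer.capture("top")
c2=cam(d2); u,v=proj(c2,p)[0].astype(int); print(u,v); a=d2["img"][v-50:v+40,u-60:u+60,::-1]
c3=cam(t); u,v=proj(c3,p)[0].astype(int); print(u,v)
cv2.imwrite("pics/f.png",np.vstack([cv2.resize(d["img"][60:240,200:440,::-1],(400,300)),cv2.resize(a,(400,300),interpolation=2)]))
E
```

```text
w5 [0.5969 0.0895 0.063 ] [[74.7 30.7 63. ]]
w4 [0.5968 0.0884 0.063 ] [[74.4 29.6 63. ]]
w2 [0.5966 0.0883 0.063 ] [[74.2 29.6 63. ]]
[0.59633912 0.08877667 0.10194433] [[ 74.02229118  30.04936416 101.94432519]] 29.975
[0.36294547 0.47788214 0.52202175]
327 216
390 273
```

View pics/f.png

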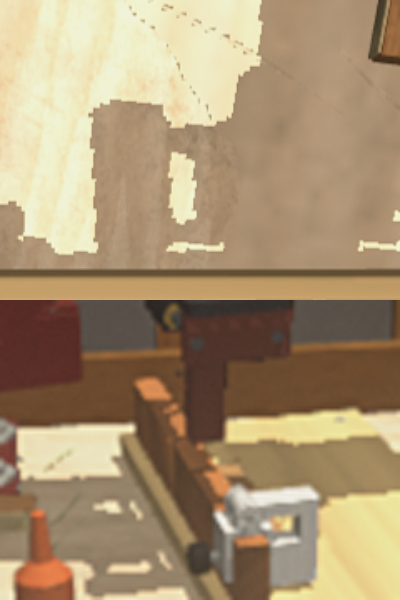

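```bash
python3 - <<'E'
from h import *
ctrl.hold(2.6); print(read_eef_pos(),read_t()); print(ctrl.job_done())
E
```

```text
[0.59676404 0.08871728 0.10202886] 33.025
the job is handed in; nothing more can be done
None
```

The job is handed in at about 33 s. The stop is flipped down, the batten is flat against the fence and butted to the stop, and the fingertips have pointed about 2 cm above the square-cut slot for over 2 s and are still there.

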